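# Prop up a kiln shelf strip on a pillar of firebrick offcuts

## Task

On the kiln shelf, build the sloping firebrick stub up to the height of the round clay prop beside it: stack the two wedge-shaped offcuts on the stub, one on the other in either order, each turned so that it sits flat on the one below and the top of the finished pillar is level. Then lay the long flat strip across from the pillar to the prop so that it rests level on both, and let go. Leave the rounded lump and the other things on the bench where they are.

Things in the scene. Friction and masses are not known exactly. Their poses are not given: they have to be found in the camera images.
- kiln_shelf: Fixed tan slab on the table, 170 x 270 x 12 mm (x, y, z); origin at the centre of its underside, on the table. Stub and prop stand on it, about 146 mm apart (centre to centre), roughly along its y axis; either may be on the left.
- stub: Cream firebrick offcut, loose, 0.36 kg, standing on the kiln shelf; irregular six-sided outline, about 100 mm (x) by 76 mm (y, sawn parallel sides). Origin: centre of its flat underside, z up. Its flat top slopes down by 14 degrees towards its own +x: 36 mm high above the origin, about 48 mm at the -x end and 24 mm at the +x end. It is the foot of the pillar, where it stands.
- thick_wedge: Cream firebrick wedge, loose, about 0.15 kg, about 80 mm (x) by 48 mm (y, parallel sawn sides, the sides to grip), broken irregular ends. Lies on the table on its flat underside; origin: centre of the underside, z up. Flat top slopes down by 8 degrees towards its own +x: 32 mm high above the origin, about 37 mm at the -x end, 27 mm at the +x end.
- thin_wedge: Cream firebrick wedge, loose, about 0.11 kg, about 73 mm (x) by 46 mm (y, parallel sawn sides, the sides to grip), irregular ends. Lies on the table on its flat underside; origin: centre of the underside, z up. Flat top slopes down by 6 degrees towards its own +x: 26 mm high above the origin, about 30 mm at the -x end, 22 mm at the +x end.
- stub_top (a point): Point on the stub's sloping top, 36 mm above its origin; z axis is the outward normal of that face, x axis points down the slope.
- thick_wedge_top (a point): Point on the thick wedge's top face, 32 mm above its origin; z axis is the outward normal of that face, x axis towards its thin end.
- thin_wedge_top (a point): Point on the thin wedge's top face, 26 mm above its origin; z axis is the outward normal of that face, x axis towards its thin end.
- prop: Round clay kiln prop, loose, about 0.3 kg, 95 mm tall, 48 mm in diameter at both ends, narrower between; stands on the kiln shelf. Origin: centre of its underside, z up.
- strip: Tan flat strip of kiln shelf, loose, 230 mm (x) by 50 mm (y) by 12 mm (z), about 0.28 kg, lying flat on the table; origin: centre of its underside, z up.
- lump: Bystander: rounded cream firebrick lump, 68 mm across, 42 mm high, lying among the wedges; origin at its underside.
- bowl: Bystander: grey bowl, 110 mm across, 55 mm high; origin at its underside.
- cup: Bystander: clay-coloured mug, 72 mm across, 75 mm high, handle at its +y; origin at its underside.
- brush: Bystander: brush, 200 mm long, lying on the table along its x axis.
- rib: Bystander: flat wooden rib, 100 x 50 x 8 mm, lying on the table.
- jar: Bystander: closed glass jar, 64 mm across, 85 mm high; origin at its underside.
Not all that is in view belongs to the job. There is more than one size of the strip; the one meant has the size given above. What is shaped like the thin_wedge but purple is not meant.

How it is judged:
On the way, in this order (a step that is already met when the one before it is completed fails the run):
1. one wedge rests on the stub, released (((contact force between thick_wedge and stub above 0.2 N and contact force between the fingers and thick_wedge below 0.1 N and linear speed of thick_wedge below 0.02 m/s and contact force between thick_wedge and kiln_shelf below 0.1 N and height (world z) of thick_wedge above 0.03 m) or (contact force between thin_wedge and stub above 0.2 N and contact force between the fingers and thin_wedge below 0.1 N and linear speed of thin_wedge below 0.02 m/s and contact force between thin_wedge and kiln_shelf below 0.1 N and height (world z) of thin_wedge above 0.03 m))), for 0.2 s.
2. both wedges are stacked on the stub, released, the pillar's top level within 5 degrees (contact force between the fingers and thick_wedge below 0.1 N and contact force between the fingers and thin_wedge below 0.1 N and linear speed of each of thick_wedge, thin_wedge below 0.02 m/s and ((contact force between thick_wedge and stub above 0.2 N and contact force between thin_wedge and thick_wedge above 0.2 N and contact force between thin_wedge and stub below 0.1 N and angle between thin_wedge_top's own z axis and vertical below 0.087 rad) or (contact force between thin_wedge and stub above 0.2 N and contact force between thick_wedge and thin_wedge above 0.2 N and contact force between thick_wedge and stub below 0.1 N and angle between thick_wedge_top's own z axis and vertical below 0.087 rad))), for 0.2 s.
At the end, for the whole second after the job is handed in: Stub and prop stand upright on the kiln shelf; the wedges lie on the stub one on the other with the top face level within 5 degrees; the strip rests on the upper wedge and on the prop, level within 4 degrees; all released and at rest (contact force between the fingers and thick_wedge below 0.1 N and contact force between the fingers and thin_wedge below 0.1 N and linear speed of each of thick_wedge, thin_wedge, strip, stub, prop below 0.02 m/s and (((contact force between thick_wedge and stub above 0.2 N and contact force between thin_wedge and thick_wedge above 0.2 N and contact force between thin_wedge and stub below 0.1 N and angle between thin_wedge_top's own z axis and vertical below 0.087 rad) and contact force between strip and thin_wedge above 0.2 N) or ((contact force between thin_wedge and stub above 0.2 N and contact force between thick_wedge and thin_wedge above 0.2 N and contact force between thick_wedge and stub below 0.1 N and angle between thick_wedge_top's own z axis and vertical below 0.087 rad) and contact force between strip and thick_wedge above 0.2 N)) and contact force between strip and prop above 0.2 N and contact force between each of stub, prop and kiln_shelf above 0.2 N and angle between strip's own z axis and vertical below 0.07 rad and angle between each of prop, stub's own z axis and vertical below 0.05 rad and contact force between the fingers and strip below 0.1 N); the robot touches nothing.
It fails at once if the rounded lump, bowl, mug, brush, rib or jar is moved by more than 30 mm (distance of any of lump, bowl, cup, brush, rib, jar from where it was at the start of the episode above 0.03 m).
It also fails if it takes over 70 s, if anything falls off the work surface, if the arm or the gripper's body presses on something with over 40 N, if the wrist force passes 120 N, or if a joint passes its speed limit or range.

## Robot

A 6-joint arm with a two-finger parallel gripper is mounted at the origin on the work surface. World frame = base frame: x ahead of the robot, y to its left, z up, the work surface at z = 0. Lengths are in m, angles in rad, forces in N, time in s.
With the tool pointing down it reaches from about 0.35 to 0.85 m from the base axis. Payload 8.1 kg.
Tool frame: the origin (TCP) lies at the centre of the arm's flange, where the gripper is bolted on; the fingertips stand 186 mm ahead of it and the grasp point (between the pads) lies 167 mm ahead of it; z points along the fingers, y is the line along which they close (so a half turn about z gives the same grasp; the last joint's range is limited). The gripper opens to 93 mm and grips with 3 to 60 N. Pads are 15 mm wide; open, the fingers measure 128 mm over their backs; the gripper's body (75 mm by 188 mm) begins 65 mm behind the grasp point.
Start: joints at [1.12, 0.13, 1.488, -0, 1.523, -0.085], TCP at [0.215, 0.56, 0.405] pointing down, gripper open.
Joint ranges: [-2.96, 2.96], [-0.89, 2.26], [0.02, 2.5], [-1.34, 4.48], [0, 2.73], [-2.66, 2.66]. Speed limits (rad/s): [2.39, 2.39, 2.79, 3.14, 3.14, 3.14].

## Interface

Orientations are given as a rotation vector (axis times angle).
In Python, from plant import robot gives the robot as it stands.
- The arm moves only by the tool apply_moves, never from a script. Its argument "series" is a list of rows, each a list of 2 entries, a list of its own where there are three numbers: the shift along the tool's x, y, z in mm, then the turn, a rotation vector about the tool's x, y, z in rad. A call has 1 to 12 rows; each row shifts and turns the commanded pose from where the row before left it, along the tool's axes as they then stand; what a row does not reach is not made up. A row lasts 1/12 s, in which the tool goes at most 41.7 mm and 7.16 degrees, less where a joint would pass 70% of its speed; a pose out of reach is approached as far as the arm can. A call is refused whole if a number of a shift passes 41.7 or a number of a turn 0.125, either way. A call with a gripper value outside its range is refused whole. "claw" is the opening, from 0 (shut) to 1 (fully open), set as the call begins (left out, the last holds). The fingers move at their own pace and stop on an object; "newtons" is the grip in N (left out, the last holds). Time passes only in rows, so rows that do not move let the fingers close. It gives the time, the measured TCP pose, the force, the opening and the grip force at its end, in the units of the state.
- robot.read_state(): the state, without advancing time (a new reading comes with each control period).
- robot.read_camera(name): name is "scene" or "side" or "wrist"; returns (picture, depth): 480x640x3 uint8, blue, green, red; 480x640 float32, m along the optical axis (not along the pixel's ray), 0 where there is no reading.
- robot.calibration(name): a dict with "fx", "fy", "cx", "cy" (pixels), "D" ([k1, k2, p1, p2, k3] as OpenCV has them; the pictures are not rectified), "extrinsics" (4x4, takes a point from world to camera coordinates). Camera axes: x right, y down, z forward; pixel columns grow to the right and rows downward; lengths in m; the calibration is good to about 2 mm. A picture is of the moment at which its call begins: read the wrist's pose just before it. calibration takes no time and is no camera call; for the wrist camera it gives the pose at the moment of the call.
- robot.close_job(): hands the job in; it is judged then, once.
The state is a dict: "t": time; "q": joint angles; "dq": joint speeds; "joint_torque": joint torques, N m; "tool_pos": TCP position; "orientation": TCP orientation; "force": force on the tool from outside, world axes, zero at the start; "wrist_torque": the same for the moment, N m; "opening": finger opening in m; "gripper_force": force on a finger pad.
Only numpy, scipy, OpenCV 4.12 (cv2) and the standard library are available. Lean on these libraries where they do the work, as an engineer would, in place of code of your own. Each camera call takes 0.05 s, during which the arm holds its last target. There are 200 camera calls.

## Working session

There is one attempt and no reset: what is moved stays moved. The work goes in short steps, Python scripts to look and compute and a tool call to move; the robot and the scene stay as the last step left them, time stands still between calls to the robot, and variables do not carry over. Pictures are saved under pics/ and viewed, at most 10 in all, crops included, and the job is handed in when it is done.

Besides the shell and the picture viewer there is one more tool, called by a JSON object that holds its "api" and its "payload". apply_moves: Moves the arm, as the interface text tells. Its arguments: {"type":"object","properties":{"series":{"type":"array"},"claw":{"type":"number"},"newtons":{"type":"number"}},"required":["series"]}

```bash
mkdir -p pics; ls; python3 - <<'E'
from plant import robot
import cv2,numpy as np
print(robot.read_state())
for n in("scene","side","wrist"):
    c=robot.calibration(n); im,d=robot.read_camera(n)
    np.savez(f"{n}0.npz",im=im,d=d,**{k:np.array(v) for k,v in c.items()})
    cv2.imwrite(f"pics/{n}0.png",im)
    print(n,c["fx"],c["D"],np.round(c["extrinsics"],3).tolist(),(d>0).mean())
E
```

```text
pics
{'t': 0.0, 'q': array([ 1.11960556e+00,  1.31162840e-01,  1.48922643e+00,  2.39448555e-05,
        1.52298632e+00, -8.54021324e-02]), 'dq': array([ 3.98687817e-04,  2.16276935e-05, -1.31528562e-03, -1.46254613e-03,
        1.69065768e-05,  1.45597362e-03]), 'joint_torque': array([ 1.15293820e-03, -5.59812748e+01, -4.91777515e+01,  7.70584960e-02,
        3.47268849e-02, -1.18049679e-04]), 'tool_pos': array([0.21449476, 0.56012284, 0.40371516]), 'orientation': array([-5.71292916e-01, -3.08870641e+00,  2.69004653e-03]), 'force': array([-0.42037023, -0.08009464,  1.02648976]), 'wrist_torque': array([-0.0219861 ,  0.05205349, -0.00800546]), 'gripper_force': 0.0, 'opening': 0.09305476615290552}
scene 536.4491774062097 [0.0112342 0.        0.        0.        0.       ] [[-0.217, 0.976, -0.007, 0.088], [0.654, 0.14, -0.744, -0.319], [-0.725, -0.165, -0.668, 1.85], [0.0, 0.0, 0.0, 1.0]] 0.995966796875
side 464.43872844243737 [-0.0877638  0.         0.         0.         0.       ] [[0.906, -0.423, 0.019, -0.488], [-0.201, -0.467, -0.861, 0.179], [0.373, 0.776, -0.508, 0.973], [0.0, 0.0, 0.0, 1.0]] 0.99595703125
wrist 411.45787686486193 [-0.02981412  0.          0.          0.          0.        ] [[0.358, 0.934, -0.002, -0.599], [0.898, -0.344, 0.275, -0.032], [0.256, -0.1, -0.961, 0.39], [0.0, 0.0, 0.0, 1.0]] 0.996005859375
```

View pics/scene0.png

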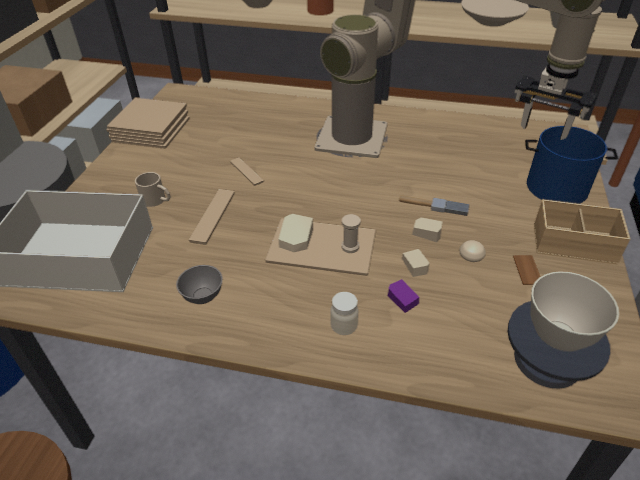

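View pics/side0.png

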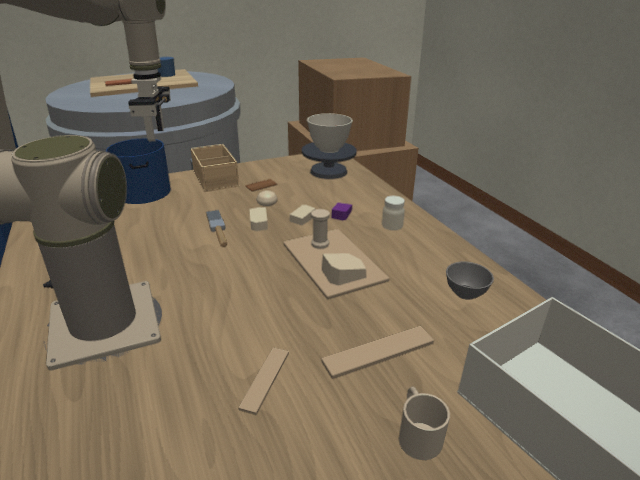

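Scene: the stub is at (295,232), the prop at (350,232), the wedges at (428,229) and (416,262), the lump at (472,250) and the purple decoy at (404,295). The long strip is at (212,216) and the short one at (247,171). The side view agrees. Next I measure from depth.

```bash
cat > h.py <<'E'
import numpy as np,cv2
from plant import robot
from scipy.spatial.transform import Rotation as R
def cloud(d,c,full=False):
    K=np.array([[c["fx"],0,c["cx"]],[0,c["fy"],c["cy"]],[0,0,1]],float)
    v,u=np.mgrid[0:480,0:640]
    p=cv2.undistortPoints(np.stack([u,v],-1).reshape(-1,1,2).astype(float),K,np.array(c["D"],float)).reshape(480,640,2)
    P=np.dstack([p*d[...,None],d]); E=np.array(c["extrinsics"])
    W=(P-E[:3,3])@E[:3,:3]
    W[d<=0]=np.nan
    return W
def plane(P):
    # robust z=ax+by+c about mean
    m=P.mean(0);k=np.ones(len(P),bool)
    for _ in range(6):
        A=np.c_[P[k]-m][:, :2];s=np.linalg.lstsq(np.c_[A,np.ones(len(A))],P[k,2],rcond=None)[0]
        r=P[:,2]-np.c_[P[:,:2]-m[:2],np.ones(len(P))]@s;k=abs(r)<max(2*np.std(r[k]),.0008)
    return m,s,r,k
E
python3 - <<'E'
from h import *
pts={"scene":{"stub":(295,228),"prop":(350,220),"A":(428,225),"B":(416,257),"lump":(472,247),"purple":(404,292),"strip":(212,216),"short":(247,171),"shelf":(320,255),"table":(300,180)},
"side":{"stub":(344,260),"prop":(320,213),"A":(258,213),"B":(303,212),"lump":(266,197),"strip":(380,352),"shelf":(320,270),"table":(300,320)}}
for n in pts:
    z=np.load(n+"0.npz");W=cloud(z["d"],z)
    print(n,W[235:238,330] if 0 else "")
    for k,(u,v) in pts[n].items():
        p=W[v-1:v+2,u-1:u+2].reshape(-1,3)
        print(k,np.round(np.nanmedian(p,0),4),np.round(np.nanstd(p,0)[2],4))
z=np.load("scene0.npz");W=cloud(z["d"],z)
m=(W[...,2]>.006)&(W[...,2]<.12)&(W[...,0]>.3)&(W[...,0]<1.0)&(abs(W[...,1])<.75)
m=cv2.morphologyEx(m.astype(np.uint8),cv2.MORPH_OPEN,np.ones((2,2)))
n,l,s,c=cv2.connectedComponentsWithStats(m)
for i in range(1,n):
    if s[i,4]>40:
        P=W[l==i];r=cv2.minAreaRect((P[:,:2]*1000).astype(np.float32))
        print(np.round(c[i]),s[i,4],np.round(r[0]),np.round(r[1]),round(r[2]),np.round(np.nanpercentile(P[:,2],[5,50,97]),3))
E
```

```text
scene 
stub [ 0.5522 -0.0508  0.0474] 0.002
prop [0.556  0.0967 0.1055] 0.0012
A [0.4451 0.2932 0.0306] 0.0012
B [0.5722 0.2731 0.0256] 0.0017
lump [0.5176 0.41   0.0394] 0.0024
purple [0.6949 0.2562 0.0238] 0.0016
strip [ 0.5101 -0.3068  0.0105] 0.0023
short [ 0.2784 -0.2827  0.0059] 0.0012
shelf [0.6006 0.0276 0.0107] 0.0019
table [ 0.2786 -0.1099 -0.0017] 0.0027
side 
stub [ 0.5497 -0.0488  0.0508] 0.001
prop [0.5498 0.0947 0.1101] 0.0009
A [0.4424 0.2985 0.0332] 0.0024
B [0.5695 0.2638 0.0289] 0.0011
lump [0.4965 0.3903 0.0358] 0.0019
strip [ 0.4945 -0.3216  0.0128] 0.001
shelf [ 0.5008 -0.0152  0.015 ] 0.0008
table [ 0.3915 -0.1587  0.0029] 0.0008
[ 88. 239.] 9371 [ 624. -634.] [492. 312.] 16 [0.008 0.061 0.115]
[212. 217.] 926 [ 499. -308.] [242.  50.] 1 [0.003 0.01  0.014]
[440. 205.] 597 [334. 309.] [ 53. 205.] 7 [0.004 0.015 0.021]
[573. 231.] 3667 [404. 667.] [175. 130.] 89 [0.009 0.052 0.088]
[323. 245.] 4742 [560.  23.] [221. 229.] 15 [0.007 0.012 0.104]
[429. 229.] 489 [428. 297.] [70. 90.] 78 [0.003 0.028 0.037]
[473. 252.] 451 [501. 427.] [50. 83.] 42 [0.    0.03  0.042]
[417. 262.] 488 [566. 275.] [81. 58.] 31 [0.005 0.024 0.03 ]
[528. 267.] 232 [629. 547.] [ 57. 287.] 86 [0.004 0.008 0.012]
[200. 284.] 1257 [ 783. -227.] [125. 106.] 30 [0.003 0.031 0.055]
[404. 295.] 594 [689. 260.] [69. 67.] 47 [0.006 0.023 0.029]
[344. 314.] 1015 [778. 143.] [ 57. 116.] 71 [0.005 0.06  0.086]
[554. 354.] 4134 [815. 617.] [140. 261.] 19 [0.011 0.086 0.091]
[567. 319.] 790 [816. 577.] [ 99. 128.] 67 [0.092 0.106 0.195]
```

View pics/wrist0.png

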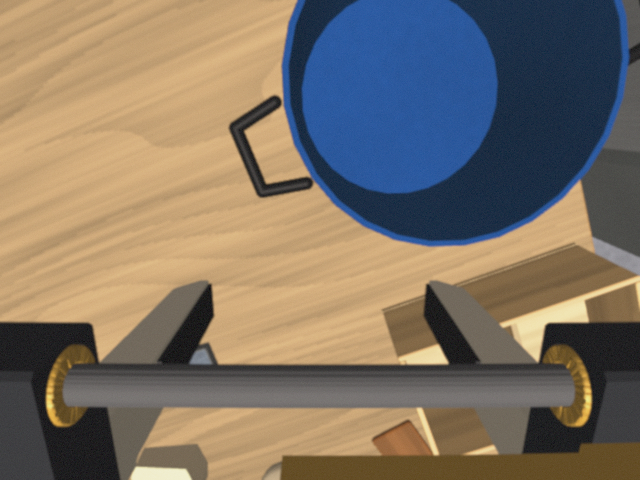

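The wrist view shows the bucket and fingers, with a wedge corner at the bottom left (160,470). I'll fly above the wedges for a close look.

{"api": "apply_moves", "payload": {"series": [[[-33.5, -13, 0], [0, 0, 0]], [[-33.5, -13, 0], [0, 0, 0]], [[-33.5, -13, 0], [0, 0, 0]], [[-33.5, -13, 0], [0, 0, 0]], [[-33.5, -13, 0], [0, 0, 0]], [[-33.5, -13, 0], [0, 0, 0]], [[-33.5, -13, 0], [0, 0, 0]], [[-33.5, -13, 0], [0, 0, 0]], [[-33.5, -13, 0], [0, 0, 0]], [[-33.5, -13, 0], [0, 0, 0]], [[-33.5, -13, 0], [0, 0, 0]], [[-33.5, -13, 0], [0, 0, 0]]]}}

```text
t: 1.15
tool_pos: [0.5352, 0.2694, 0.4044]
orientation: [-0.571, -3.089, 0.0]
force: [0.2, 0.6, 0.4]
opening: 0.0931
gripper_force: 0.0
```

{"api": "apply_moves", "payload": {"series": [[[0, 0, 0], [0, 0, 0]], [[0, 0, 0], [0, 0, 0]], [[0, 0, 0], [0, 0, 0]]]}}

```text
t: 1.4
tool_pos: [0.534, 0.2709, 0.4043]
orientation: [-0.572, -3.088, 0.0]
force: [-0.1, -0.2, -0.3]
opening: 0.0931
gripper_force: 0.0
```

```bash
cat >> h.py <<'E'
def snap(tag):
    s=robot.read_state();c=robot.calibration("wrist");im,d=robot.read_camera("wrist")
    cv2.imwrite(f"pics/{tag}.png",im);np.savez(tag+".npz",im=im,d=d,**{k:np.array(v) for k,v in c.items()})
    print("t",s["t"],"tcp",np.round(s["tool_pos"],4),"q",np.round(s["q"],2))
    return im,d,c,s
def comps(W,lo,box,minn=200):
    x0,x1,y0,y1=box
    m=(W[...,2]>lo)&(W[...,2]<.13)&(W[...,0]>x0)&(W[...,0]<x1)&(W[...,1]>y0)&(W[...,1]<y1)
    m=cv2.morphologyEx(m.astype(np.uint8),cv2.MORPH_OPEN,np.ones((3,3)))
    n,l,s,c=cv2.connectedComponentsWithStats(m)
    return [(l==i) for i in range(1,n) if s[i,4]>minn]
E
python3 - <<'E'
from h import *
im,d,c,s=snap("w1");W=cloud(d,c)
t=W[(abs(W[...,2])<.006)];print("table z",np.median(t[:,2]),np.std(t[:,2]))
for m in comps(W,.012,(.35,.68,.18,.5)):
    P=W[m];ctr=np.argwhere(m).mean(0)[::-1]
    r=cv2.minAreaRect((P[:,:2]*1000).astype(np.float32))
    print(np.round(ctr),m.sum(),"rect",np.round(r[0],1),np.round(r[1],1),round(r[2],1),"zmax",np.percentile(P[:,2],99))
    mm,sl,res,k=plane(P);print(" plane at",np.round(mm,4),"slope deg",np.degrees(np.arctan(np.hypot(*sl[:2]))),"downhill dir deg",np.degrees(np.arctan2(-sl[1],-sl[0])),"inl",k.mean())
E
```

```text
t 1.4 tcp [0.534  0.2709 0.4043] q [ 0.38  0.13  1.49  0.    1.52 -0.82]
table z -0.0012859714572690572 0.001085573962505362
[302.  96.] 5176 rect [440.6 290.8] [75.3 47.9] 75.3 zmax 0.03610093196426037
 plane at [0.4408 0.2915 0.0307] slope deg 7.89013562382005 downhill dir deg -103.56044933520478 inl 0.8682380216383307
[460. 118.] 4958 rect [505.9 410.6] [65.1 65.6] 69.6 zmax 0.04116096457421793
 plane at [0.5037 0.4069 0.0324] slope deg 8.28813150607102 downhill dir deg -116.78222195718897 inl 0.8285599031867689
[334. 244.] 3798 rect [572.2 271.2] [69.7 46.4] 30.5 zmax 0.02888886076713439
 plane at [0.5706 0.2717 0.0243] slope deg 6.002370106373786 downhill dir deg -149.44164164538327 inl 0.8367561874670879
[343. 344.] 1069 rect [666.3 243.5] [27.3 55.1] 0.1 zmax 0.029265326479873975
 plane at [0.6692 0.2437 0.0241] slope deg 5.036543962181765 downhill dir deg 72.75004929846686 inl 0.6548175865294668
```

View pics/w1.png

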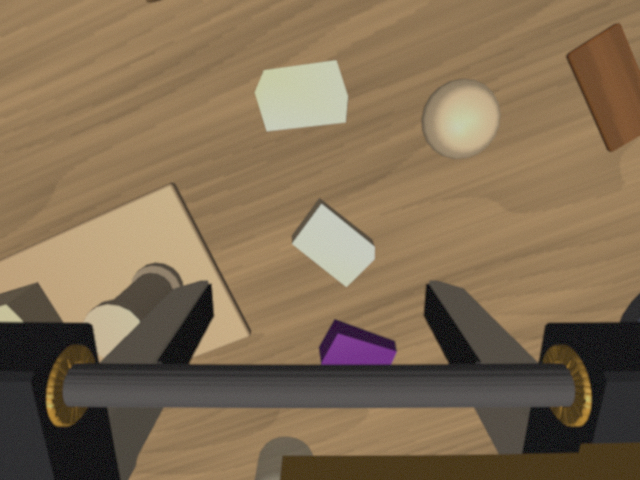

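Wrist view: the thick wedge is at (302,96), slope 7.9°. The thin wedge is at (334,244), slope 6.0°. The lump is at (460,118), purple at (355,345) and the prop and shelf are at left. All slopes and sizes match the task. Next, the stub and prop.

{"api": "apply_moves", "payload": {"series": [[[-19.3, -28.2, 0], [0, 0, 0]], [[-19.3, -28.2, 0], [0, 0, 0]], [[-19.3, -28.2, 0], [0, 0, 0]], [[-19.3, -28.2, 0], [0, 0, 0]], [[-19.3, -28.2, 0], [0, 0, 0]], [[-19.3, -28.2, 0], [0, 0, 0]], [[-19.3, -28.2, 0], [0, 0, 0]], [[-19.3, -28.2, 0], [0, 0, 0]], [[0, 0, 0], [0, 0, 0]], [[0, 0, 0], [0, 0, 0]], [[0, 0, 0], [0, 0, 0]]]}}

```text
t: 2.37
tool_pos: [0.5974, 0.0063, 0.4047]
orientation: [-0.57, -3.089, -0.001]
force: [-0.1, 0.4, -0.5]
opening: 0.0931
gripper_force: 0.0
```

```bash
python3 - <<'E'
from h import *
im,d,c,s=snap("w2");W=cloud(d,c)
t=W[(abs(W[...,2])<.006)];print("table z",np.median(t[:,2]))
sh=W[(W[...,2]>.006)&(W[...,2]<.016)];print("shelf z",np.median(sh[:,2]),cv2.minAreaRect((sh[:,:2]*1000).astype(np.float32)))
for m in comps(W,.022,(.45,.66,-.14,.16)):
    P=W[m];ctr=np.argwhere(m).mean(0)[::-1]
    r=cv2.minAreaRect((P[:,:2]*1000).astype(np.float32))
    print(np.round(ctr),m.sum(),"rect",np.round(r[0],1),np.round(r[1],1),round(r[2],1),"zmax",np.percentile(P[:,2],99))
    top=P[P[:,2]>(.03 if P[:,1].mean()<.03 else .1)]
    if len(top)<50: continue
    mm,sl,res,k=plane(top);print(" plane at",np.round(mm,4),"slope",np.degrees(np.arctan(np.hypot(*sl[:2]))),"downhill",np.degrees(np.arctan2(-sl[1],-sl[0])),"inl",k.mean())
    T=top[k]
    r=cv2.minAreaRect((T[:,:2]*1000).astype(np.float32));print(" top rect",r)
    hull=cv2.convexHull((T[:,:2]*1000).astype(np.float32));print(" approx",np.round(cv2.approxPolyDP(hull,4,True)[:,0]).tolist(),"circ",cv2.minEnclosingCircle(hull))
E
```

```text
t 2.3667 tcp [0.5974 0.0063 0.4047] q [-0.08  0.12  1.5   0.    1.52 -1.28]
table z -0.0012581896976062877
shelf z 0.01064112168404901 ((633.5529174804688, -24.561126708984375), (333.34173583984375, 614.2996215820312), 5.510679721832275)
[417. 120.] 4800 rect [551.7  96.2] [47.2 46.3] 69.9 zmax 0.10723292263986839
 plane at [0.5511 0.0961 0.1056] slope 0.20854723766230857 downhill -64.12803212126238 inl 0.8568386180785613
 top rect ((551.6341552734375, 96.30306243896484), (47.10523223876953, 46.21766662597656), 69.02485656738281)
 approx [[575.0, 93.0], [566.0, 116.0], [554.0, 120.0], [535.0, 113.0], [528.0, 96.0], [535.0, 80.0], [551.0, 73.0], [568.0, 79.0]] circ ((551.8473510742188, 96.50863647460938), 23.86495590209961)
[232. 180.] 9797 rect [550.3 -52.6] [97.  77.2] 1.3 zmax 0.05777100241795049
 plane at [ 0.5468 -0.0508  0.0472] slope 13.860571341844988 downhill 1.6591575820738258 inl 0.8427477757086695
 top rect ((551.4439086914062, -52.32716369628906), (94.80239868164062, 76.63733673095703), 1.3870797157287598)
 approx [[599.0, -45.0], [580.0, -13.0], [509.0, -15.0], [505.0, -73.0], [519.0, -91.0], [588.0, -89.0]] circ ((548.3280029296875, -52.360904693603516), 53.921546936035156)
```

View pics/w2.png

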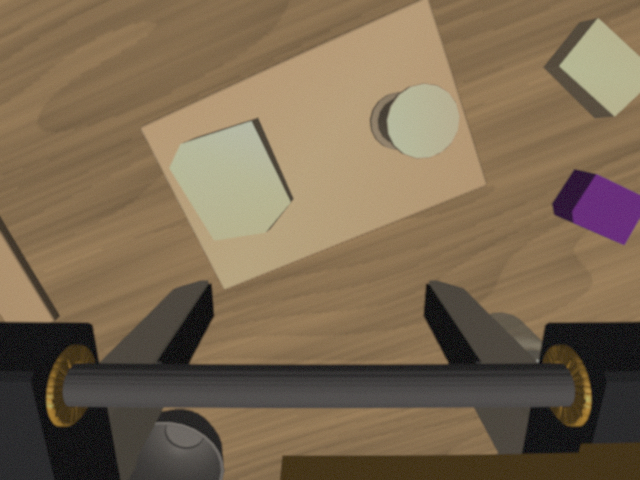

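The stub is at (232,180) in the image and at (0.551,-0.0525) in the world. Its slope is 13.9° downhill at yaw 1.4°. The prop is at (417,120), world (0.5517,0.0963), with its top at about 0.107. All of this matches. I'll grasp the thick wedge first.

{"api": "apply_moves", "payload": {"series": [[[0, 0, 0], [0, 0, 0.1219]], [[0, 0, 0], [0, 0, 0.1219]], [[0, 0, 0], [0, 0, 0.1219]], [[0, 0, 0], [0, 0, 0.1219]], [[0, 0, 0], [0, 0, 0.1219]], [[0, 0, 0], [0, 0, 0.1219]], [[0, 0, 0], [0, 0, 0.1219]], [[0, 0, 0], [0, 0, 0.1219]], [[0, 0, 0], [0, 0, 0.1219]], [[0, 0, 0], [0, 0, 0.1219]], [[0, 0, 0], [0, 0, 0.1219]], [[0, 0, 0], [0, 0, 0.1219]]], "claw": 0.8}}

```text
t: 3.42
tool_pos: [0.5974, 0.0071, 0.4048]
orientation: [-2.491, -1.913, -0.0]
force: [0.8, -0.3, 0.7]
opening: 0.0743
gripper_force: 0.0
```

{"api": "apply_moves", "payload": {"series": [[[23.5, -22.4, 0], [0, 0, 0]], [[23.5, -22.4, 0], [0, 0, 0]], [[23.5, -22.4, 0], [0, 0, 0]], [[23.5, -22.4, 0], [0, 0, 0]], [[23.5, -22.4, 0], [0, 0, 0]], [[23.5, -22.4, 0], [0, 0, 0]], [[23.5, -22.4, 0], [0, 0, 0]], [[23.5, -22.4, 0], [0, 0, 0]], [[23.5, -22.4, 0], [0, 0, 0]], [[23.5, -22.4, 0], [0, 0, 0]], [[0, 0, 0], [0, 0, 0]], [[0, 0, 0], [0, 0, 0]]]}}

```text
t: 4.42
tool_pos: [0.4391, 0.2918, 0.4049]
orientation: [-2.483, -1.925, -0.0]
force: [0.6, 0.3, -0.1]
opening: 0.074
gripper_force: 0.0
```

```bash
cat >> h.py <<'E'
def yaws(s):
    M=R.from_rotvec(s["orientation"]).as_matrix();return np.degrees(np.arctan2(M[1,1],M[0,1])),M
E
python3 - <<'E'
from h import *
im,d,c,s=snap("w3");W=cloud(d,c);print("ytool yaw",yaws(s)[0],s["opening"])
for m in comps(W,.012,(.37,.51,.23,.35)):
    P=W[m];r=cv2.minAreaRect((P[:,:2]*1000).astype(np.float32));print(m.sum(),r,np.percentile(P[:,2],99))
E
```

```text
t 4.4167 tcp [0.4391 0.2918 0.4049] q [ 0.49 -0.07  1.69  0.    1.52  0.74]
ytool yaw -14.439388154067544 0.07403137509571363
4364 ((441.0358581542969, 291.591064453125), (76.04904174804688, 48.06590270996094), 75.23287200927734) 0.03620323170511178
```

{"api": "apply_moves", "payload": {"series": [[[0, 2, 36], [0, 0, 0]], [[0, 0, 36], [0, 0, 0]], [[0, 0, 36], [0, 0, 0]], [[0, 0, 36], [0, 0, 0]], [[0, 0, 36], [0, 0, 0]], [[0, 0, 20], [0, 0, 0]], [[0, 0, 15], [0, 0, 0]], [[0, 0, 0], [0, 0, 0]]]}}

```text
t: 5.13
tool_pos: [0.4429, 0.2877, 0.1879]
orientation: [-2.489, -1.916, 0.003]
force: [-0.2, -0.3, 0.9]
opening: 0.0741
gripper_force: 0.0
```

{"api": "apply_moves", "payload": {"series": [[[0, 0, 0], [0, 0, 0]], [[0, 0, 0], [0, 0, 0]], [[0, 0, 0], [0, 0, 0]], [[0, 0, 0], [0, 0, 0]], [[0, 0, 0], [0, 0, 0]], [[0, 0, 0], [0, 0, 0]], [[0, 0, 0], [0, 0, 0]]], "claw": 0.3, "newtons": 25}}

```text
t: 5.72
tool_pos: [0.443, 0.2887, 0.19]
orientation: [2.488, 1.917, 0.0]
force: [-1.7, -2.5, 2.5]
opening: 0.0485
gripper_force: 25.0
```

The thick wedge is gripped at 48.5 mm. Next I lift, turn, carry, and tilt 14° above the stub.

{"api": "apply_moves", "payload": {"series": [[[0, 0, -40], [0, 0, 0]], [[0, 0, -40], [0, 0, 0]], [[0, 0, -40], [0, 0, 0]], [[0, 0, -40], [0, 0, 0]], [[0, 0, 0], [0, 0, 0]]]}}

```text
t: 6.13
tool_pos: [0.445, 0.29, 0.3594]
orientation: [2.486, 1.916, 0.022]
force: [1.9, 1.6, -0.5]
opening: 0.0482
gripper_force: 25.0
```

{"api": "apply_moves", "payload": {"series": [[[0, 0, 0], [0, 0, 0.1171]], [[0, 0, 0], [0, 0, 0.1171]], [[0, 0, 0], [0, 0, 0.1171]], [[0, 0, 0], [0, 0, 0.1171]], [[0, 0, 0], [0, 0, 0.1171]], [[0, 0, 0], [0, 0, 0.1171]], [[0, 0, 0], [0, 0, 0.1171]], [[0, 0, 0], [0, 0, 0.1171]], [[0, 0, 0], [0, 0, 0.1171]], [[0, 0, 0], [0, 0, 0.1171]], [[0, 0, 0], [0, 0, 0.1171]]]}}

```text
t: 7.05
tool_pos: [0.4428, 0.2887, 0.3491]
orientation: [3.141, 0.03, -0.001]
force: [-0.6, -0.4, -1.9]
opening: 0.0477
gripper_force: 25.0
```

{"api": "apply_moves", "payload": {"series": [[[14.1, 28.6, 0], [0, 0, 0]], [[14.1, 28.6, 0], [0, 0, 0]], [[14.1, 28.6, 0], [0, 0, 0]], [[14.1, 28.6, 0], [0, 0, 0]], [[14.1, 28.6, 0], [0, 0, 0]], [[14.1, 28.6, 0], [0, 0, 0]], [[14.1, 28.6, 0], [0, 0, 0]], [[14.1, 28.6, 0], [0, 0, 0]], [[14.1, 28.6, 0], [0, 0, 0]], [[14.1, 28.6, 0], [0, 0, 0]], [[14.1, 28.6, 0], [0, 0, 0]], [[14.1, 28.6, 0], [0, 0, 0]]]}}

```text
t: 8.05
tool_pos: [0.621, -0.0516, 0.3489]
orientation: [-3.141, -0.039, 0.001]
force: [-0.2, 0.3, -1.6]
opening: 0.0481
gripper_force: 25.0
```

{"api": "apply_moves", "payload": {"series": [[[0, 0, 0], [0, -0.122, 0]], [[0, 0, 0], [0, -0.122, 0]], [[0, 0, 0], [0, 0, 0]], [[0, 0, 0], [0, 0, 0]], [[0, 0, 0], [0, 0, 0]]]}}

```text
t: 8.47
tool_pos: [0.6209, -0.0497, 0.3491]
orientation: [3.116, 0.04, -0.376]
force: [0.1, -0.1, -1.9]
opening: 0.048
gripper_force: 25.0
```

```bash
python3 - <<'E'
from h import *
s=robot.read_state();y,M=yaws(s);print(s["tool_pos"],s["opening"],y);print(np.round(M,3))
im,d,c,s=snap("w4");W=cloud(d,c)
P=W[(W[...,0]>.45)&(W[...,0]<.66)&(W[...,1]<-.01)&(W[...,1]>-.12)&(W[...,2]>.02)&(W[...,2]<.062)]
print(len(P));
tgt=np.array([.592,-.0514,.2331]);print("tool delta mm",(tgt-s["tool_pos"])@M*1000)
E
```

```text
[ 0.62090506 -0.04972062  0.34913196] 0.04795750560831557 -88.53228643076214
[[ 0.971  0.026 -0.238]
 [ 0.025 -1.    -0.006]
 [-0.238 -0.    -0.971]]
t 8.4667 tcp [ 0.6209 -0.0497  0.3491] q [-0.15  0.35  1.35 -0.04  1.68  1.4 ]
5913
tool delta mm [ -0.51347924   0.95184719 119.58498276]
```

View pics/w4.png

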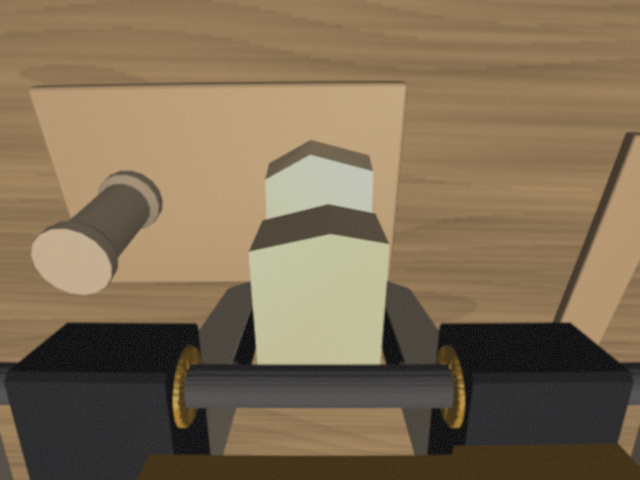

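The view shows the thick wedge (250–388, 205–365) held over the stub (265–372, 140–215), well aligned. Now I descend along the tilted axis.

{"api": "apply_moves", "payload": {"series": [[[0, 1, 30], [0, 0, 0]], [[0, 0, 30], [0, 0, 0]], [[0, 0, 30], [0, 0, 0]], [[0, 0, 16], [0, 0, 0]], [[0, 0, 4], [0, 0, 0]], [[0, 0, 3], [0, 0, 0]], [[0, 0, 0], [0, 0, 0]], [[0, 0, 0], [0, 0, 0]]]}}

```text
t: 9.18
tool_pos: [0.5943, -0.0518, 0.2422]
orientation: [3.115, 0.039, -0.376]
force: [0.1, -0.7, -1.3]
opening: 0.0477
gripper_force: 25.0
```

{"api": "apply_moves", "payload": {"series": [[[0, 0, 2], [0, 0, 0]], [[0, 0, 2], [0, 0, 0]], [[0, 0, 1], [0, 0, 0]], [[0, 0, 0], [0, 0, 0]], [[0, 0, 0], [0, 0, 0]]]}}

```text
t: 9.6
tool_pos: [0.5922, -0.0518, 0.2352]
orientation: [3.115, 0.039, -0.382]
force: [-0.9, -0.3, -1.2]
opening: 0.0478
gripper_force: 25.0
```

{"api": "apply_moves", "payload": {"series": [[[0, 0, 1.5], [0, 0, 0]], [[0, 0, 0], [0, 0, 0]], [[0, 0, 0], [0, 0, 0]], [[0, 0, 0], [0, 0, 0]]]}}

```text
t: 9.93
tool_pos: [0.5918, -0.0518, 0.2337]
orientation: [3.115, 0.039, -0.382]
force: [-0.2, 0.1, -1.2]
opening: 0.0476
gripper_force: 25.0
```

{"api": "apply_moves", "payload": {"series": [[[0, 0, 1], [0, 0, 0]], [[0, 0, 0], [0, 0, 0]], [[0, 0, 0], [0, 0, 0]], [[0, 0, 0], [0, 0, 0]]]}}

```text
t: 10.27
tool_pos: [0.5918, -0.0518, 0.2336]
orientation: [3.115, 0.039, -0.381]
force: [-1.2, 1.2, 5.4]
opening: 0.0477
gripper_force: 25.0
```

Contact (the force rose by 6.5 N). I release with a small opening, then retreat along the tool axis and look.

{"api": "apply_moves", "payload": {"series": [[[0, 0, 0], [0, 0, 0]], [[0, 0, 0], [0, 0, 0]], [[0, 0, 0], [0, 0, 0]], [[0, 0, 0], [0, 0, 0]]], "claw": 0.75}}

```text
t: 10.6
tool_pos: [0.5914, -0.0518, 0.2325]
orientation: [3.115, 0.039, -0.383]
force: [-1.1, -0.0, 0.3]
opening: 0.0679
gripper_force: 0.0
```

{"api": "apply_moves", "payload": {"series": [[[0, 0, -10], [0, 0, 0]], [[0, 0, -25], [0, 0, 0]], [[0, 0, -40], [0, 0, 0]], [[0, 0, -40], [0, 0, 0]], [[0, 0, -30], [0, 0, 0]], [[0, 0, 0], [0, 0.122, 0]], [[0, 0, 0], [0, 0.122, 0]], [[0, 0, 0], [0, 0, 0]], [[0, 0, 0], [0, 0, 0]], [[0, 0, 0], [0, 0, 0]]]}}

```text
t: 11.43
tool_pos: [0.6261, -0.051, 0.3736]
orientation: [-3.141, -0.039, 0.007]
force: [-0.3, 0.3, 0.0]
opening: 0.0696
gripper_force: 0.0
```

```bash
cat >> h.py <<'E'
def rep(W,lo,box,top):
    for m in comps(W,lo,box):
        P=W[m];P=P[P[:,2]>top] if top else P
        if len(P)<100: continue
        mm,sl,res,k=plane(P);T=P[k]
        r=cv2.minAreaRect((T[:,:2]*1000).astype(np.float32))
        print(len(P),"rect",np.round(r[0],1),np.round(r[1],1),round(r[2],1),"plane",np.round(mm,4),"z0",round(sl[2],4),"slope",round(np.degrees(np.arctan(np.hypot(*sl[:2]))),1),"downhill",round(np.degrees(np.arctan2(-sl[1],-sl[0]))),"inl",round(k.mean(),2))
E
python3 - <<'E'
from h import *
im,d,c,s=snap("w5");W=cloud(d,c);print("yaw",yaws(s)[0],s["orientation"])
rep(W,.066,(.45,.66,-.14,.02),0)
E
```

```text
t 11.4333 tcp [ 0.6261 -0.051   0.3736] q [-0.16  0.22  1.44 -0.    1.48  1.38]
yaw -88.57734201063958 [-3.14125907 -0.03900135  0.00725153]
5713 rect [558.4 -53.3] [70.  48.1] 1.3 plane [ 0.5589 -0.0537  0.0778] z0 0.078 slope 6.0 downhill 3 inl 0.86
```

View pics/w5.png

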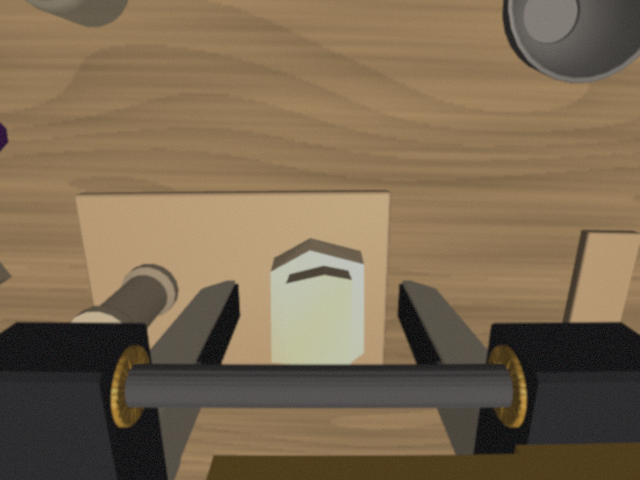

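The thick wedge lies on the stub at (318,310) with its top at a 6.0° slope, as predicted. Next, the thin wedge.

{"api": "apply_moves", "payload": {"series": [[[-5.1, -35.9, 0], [0, 0, 0]], [[-5.1, -35.9, 0], [0, 0, 0]], [[-5.1, -35.9, 0], [0, 0, 0]], [[-5.1, -35.9, 0], [0, 0, 0]], [[-5.1, -35.9, 0], [0, 0, 0]], [[-5.1, -35.9, 0], [0, 0, 0]], [[-5.1, -35.9, 0], [0, 0, 0]], [[-5.1, -35.9, 0], [0, 0, 0]], [[-5.1, -35.9, 0], [0, 0, 0]]]}}

```text
t: 12.23
tool_pos: [0.5722, 0.2727, 0.373]
orientation: [3.14, 0.039, -0.005]
force: [0.3, -0.1, -1.0]
opening: 0.0696
gripper_force: 0.0
```

{"api": "apply_moves", "payload": {"series": [[[0, 0, 0], [0, 0, -0.1016]], [[0, 0, 0], [0, 0, -0.1016]], [[0, 0, 0], [0, 0, -0.1016]], [[0, 0, 0], [0, 0, -0.1016]], [[0, 0, 0], [0, 0, -0.1016]], [[0, 0, 0], [0, 0, 0]], [[0, 0, 0], [0, 0, 0]], [[0, 0, 0], [0, 0, 0]]]}}

```text
t: 12.9
tool_pos: [0.5728, 0.2709, 0.3731]
orientation: [3.032, 0.822, -0.003]
force: [-0.3, 0.8, -0.6]
opening: 0.0697
gripper_force: 0.0
```

```bash
python3 - <<'E'
from h import *
im,d,c,s=snap("w6");W=cloud(d,c);y,M=yaws(s);print("yaw",y,np.round(s["orientation"],4))
rep(W,.012,(.5,.64,.2,.33),0)
print((np.array([.572,.2712,.19])-s["tool_pos"])@M*1000)
E
```

```text
t 12.9 tcp [0.5728 0.2709 0.3731] q [ 0.36  0.24  1.43 -0.    1.48  1.4 ]
yaw -59.66078660890322 [ 3.0318e+00  8.2200e-01 -2.5000e-03]
4576 rect [572.6 271.3] [68.7 46. ] 30.6 plane [0.5747 0.2726 0.0246] z0 0.025 slope 6.0 downhill -149 inl 0.83
[ -0.22182748  -0.60083585 183.14871758]
```

{"api": "apply_moves", "payload": {"series": [[[0, 0, 36], [0, 0, 0]], [[0, 0, 36], [0, 0, 0]], [[0, 0, 36], [0, 0, 0]], [[0, 0, 36], [0, 0, 0]], [[0, 0, 25], [0, 0, 0]], [[0, 0, 14], [0, 0, 0]], [[0, 0, 0], [0, 0, 0]], [[0, 0, 0], [0, 0, 0]]]}}

```text
t: 13.62
tool_pos: [0.5729, 0.271, 0.1907]
orientation: [3.031, 0.825, -0.0]
force: [-0.3, -0.1, -0.7]
opening: 0.0699
gripper_force: 0.0
```

{"api": "apply_moves", "payload": {"series": [[[0, 0, 0], [0, 0, 0]], [[0, 0, 0], [0, 0, 0]], [[0, 0, 0], [0, 0, 0]], [[0, 0, 0], [0, 0, 0]], [[0, 0, 0], [0, 0, 0]], [[0, 0, 0], [0, 0, 0]], [[0, 0, 0], [0, 0, 0]]], "claw": 0.3, "newtons": 20}}

```text
t: 14.2
tool_pos: [0.5729, 0.271, 0.1911]
orientation: [-3.031, -0.827, -0.001]
force: [0.1, 0.3, 5.1]
opening: 0.0458
gripper_force: 20.0
```

{"api": "apply_moves", "payload": {"series": [[[0, 0, -38], [0, 0, 0]], [[0, 0, -38], [0, 0, 0]], [[0, 0, -38], [0, 0, 0]], [[0, 0, -38], [0, 0, 0]], [[0, 0, -38], [0, 0, 0]], [[0, 0, 0], [0, 0, 0.1017]], [[0, 0, 0], [0, 0, 0.1017]], [[0, 0, 0], [0, 0, 0.1017]], [[0, 0, 0], [0, 0, 0.1017]], [[0, 0, 0], [0, 0, 0.1017]]]}}

```text
t: 15.03
tool_pos: [0.5725, 0.2708, 0.38]
orientation: [3.141, 0.03, -0.001]
force: [0.7, 0.5, -1.1]
opening: 0.0461
gripper_force: 20.0
```

{"api": "apply_moves", "payload": {"series": [[[0.4, 35.9, 0], [0, 0, 0]], [[0.4, 35.9, 0], [0, 0, 0]], [[0.4, 35.9, 0], [0, 0, 0]], [[0.4, 35.9, 0], [0, 0, 0]], [[0.4, 35.9, 0], [0, 0, 0]], [[0.4, 35.9, 0], [0, 0, 0]], [[0.4, 35.9, 0], [0, 0, 0]], [[0.4, 35.9, 0], [0, 0, 0]], [[0.4, 35.9, 0], [0, 0, 0]], [[0, 0, 0], [0, -0.105, 0]], [[0, 0, 0], [0, 0, 0]], [[0, 0, 0], [0, 0, 0]]]}}

```text
t: 16.03
tool_pos: [0.5845, -0.0521, 0.3796]
orientation: [3.137, 0.037, -0.164]
force: [0.6, 0.8, -0.6]
opening: 0.0456
gripper_force: 20.0
```

```bash
python3 - <<'E'
from h import *
s=robot.read_state();y,M=yaws(s);print(s["tool_pos"],s["opening"],y,np.degrees(np.arcsin(M[2,0])))
im,d,c,s=snap("w7");W=cloud(d,c)
rep(W,.15,(.45,.66,-.14,.02),0)
W2=W.copy();m=(W[...,2]>.15)&(W[...,2]<.25)&(abs(W[...,1]+.052)<.021)&(W[...,0]>.5)&(W[...,0]<.62)
mm,sl,r,k=plane(W[m]);print(len(k),mm,sl,"slope x,y deg",np.degrees(np.arctan(sl[:2])),k.mean())
tgt=np.array([.573,-.0525,.2699]);print("tool delta mm",(tgt-s["tool_pos"])@M*1000)
E
```

```text
[ 0.58447009 -0.05213566  0.3795686 ] 0.045556132262607185 -88.6430965218098 -5.9782543848804774
t 16.0333 tcp [ 0.5845 -0.0521  0.3796] q [-0.17  0.16  1.5  -0.02  1.58  1.38]
15724 [ 0.57966626 -0.05210918  0.21181771] [-1.43426083e-03 -1.46140982e-04  2.14070423e-01] slope x,y deg [-0.08217704 -0.00837326] 0.7645637242431951
tool delta mm [8.99994656e-03 1.66105032e-01 1.10267267e+02]
```

{"api": "apply_moves", "payload": {"series": [[[0, 0, 30], [0, 0, 0]], [[0, 0, 30], [0, 0, 0]], [[0, 0, 25], [0, 0, 0]], [[0, 0, 14], [0, 0, 0]], [[0, 0, 4], [0, 0, 0]], [[0, 0, 3], [0, 0, 0]], [[0, 0, 0], [0, 0, 0]], [[0, 0, 0], [0, 0, 0]]]}}

```text
t: 16.75
tool_pos: [0.5737, -0.0519, 0.2767]
orientation: [3.136, 0.039, -0.16]
force: [-0.5, -0.7, -0.2]
opening: 0.0457
gripper_force: 20.0
```

{"api": "apply_moves", "payload": {"series": [[[0, 0, 2], [0, 0, 0]], [[0, 0, 1], [0, 0, 0]], [[0, 0, 0], [0, 0, 0]], [[0, 0, 0], [0, 0, 0]]]}}

```text
t: 17.08
tool_pos: [0.5728, -0.0524, 0.2724]
orientation: [3.136, 0.038, -0.164]
force: [-1.2, -0.5, -0.7]
opening: 0.0458
gripper_force: 20.0
```

{"api": "apply_moves", "payload": {"series": [[[0, 0, 1], [0, 0, 0]], [[0, 0, 0], [0, 0, 0]], [[0, 0, 0], [0, 0, 0]], [[0, 0, 0], [0, 0, 0]]]}}

```text
t: 17.42
tool_pos: [0.5726, -0.0523, 0.2711]
orientation: [3.136, 0.038, -0.165]
force: [-0.1, 0.1, -1.1]
opening: 0.0453
gripper_force: 20.0
```

{"api": "apply_moves", "payload": {"series": [[[0, 0, 1], [0, 0, 0]], [[0, 0, 0], [0, 0, 0]], [[0, 0, 0], [0, 0, 0]], [[0, 0, 0], [0, 0, 0]]]}}

```text
t: 17.75
tool_pos: [0.5725, -0.0523, 0.2701]
orientation: [3.136, 0.038, -0.165]
force: [-0.4, 0.3, -1.3]
opening: 0.046
gripper_force: 20.0
```

{"api": "apply_moves", "payload": {"series": [[[0, 0, 0.7], [0, 0, 0]], [[0, 0, 0], [0, 0, 0]], [[0, 0, 0], [0, 0, 0]], [[0, 0, 0], [0, 0, 0]]]}}

```text
t: 18.08
tool_pos: [0.5726, -0.0523, 0.27]
orientation: [3.136, 0.038, -0.164]
force: [-1.2, 0.6, 5.5]
opening: 0.0458
gripper_force: 20.0
```

{"api": "apply_moves", "payload": {"series": [[[0, 0, 0], [0, 0, 0]], [[0, 0, 0], [0, 0, 0]], [[0, 0, 0], [0, 0, 0]], [[0, 0, 0], [0, 0, 0]]], "claw": 0.75}}

```text
t: 18.42
tool_pos: [0.5723, -0.0523, 0.2691]
orientation: [3.136, 0.038, -0.165]
force: [1.0, -0.0, -0.4]
opening: 0.0675
gripper_force: 0.0
```

{"api": "apply_moves", "payload": {"series": [[[0, 0, -10], [0, 0, 0]], [[0, 0, -25], [0, 0, 0]], [[0, 0, -40], [0, 0, 0]], [[0, 0, -40], [0, 0, 0]], [[0, 0, -25], [0, 0, 0]], [[0, 0, 0], [0, 0.105, 0]], [[0, 0, 0], [0, 0, 0]], [[0, 0, 0], [0, 0, 0]], [[0, 0, 0], [0, 0, 0]]]}}

```text
t: 19.17
tool_pos: [0.5864, -0.0519, 0.4077]
orientation: [-3.141, -0.038, 0.007]
force: [0.1, -0.4, -0.8]
opening: 0.07
gripper_force: 0.0
```

```bash
python3 - <<'E'
from h import *
im,d,c,s=snap("w8");W=cloud(d,c);print("yaw",yaws(s)[0],s["orientation"])
rep(W,.095,(.48,.64,-.14,.02),0)
rep(W,.095,(.5,.6,.05,.15),0)
im,d=robot.read_camera("scene");W=cloud(d,robot.calibration("scene"));cv2.imwrite("pics/s8.png",im)
rep(W,.006,(.35,.65,-.36,-.24),0)
im,d=robot.read_camera("side");W=cloud(d,robot.calibration("side"))
rep(W,.008,(.35,.65,-.36,-.24),0)
E
```

```text
t 19.1667 tcp [ 0.5864 -0.0519  0.4077] q [-0.18  0.1   1.51 -0.    1.53  1.37]
yaw -88.61050945481237 [-3.14105296 -0.03809022  0.00692468]
5558 rect [555.3 -53.5] [69.  46.1] 1.4 plane [ 0.5572 -0.0534  0.1044] z0 0.1045 slope 0.1 downhill 40 inl 0.84
3403 rect [552.2  96. ] [47.2 47.1] 58.7 plane [0.5537 0.0943 0.105 ] z0 0.1055 slope 0.3 downhill 73 inl 0.78
850 rect [ 501.5 -310.9] [230.6  52.1] 0.3 plane [ 0.5089 -0.3098  0.0103] z0 0.0101 slope 0.6 downhill -92 inl 0.91
2215 rect [ 497.6 -312.1] [ 52.3 230.6] 89.8 plane [ 0.4921 -0.3142  0.0131] z0 0.0132 slope 0.7 downhill -91 inl 0.87
```

The pillar top is level (0.1°) at 0.1058, against 0.1068 for the prop. Next, the strip.

{"api": "apply_moves", "payload": {"series": [[[-11.7, 32.2, 0], [0, 0, 0]], [[-11.7, 32.2, 0], [0, 0, 0]], [[-11.7, 32.2, 0], [0, 0, 0]], [[-11.7, 32.2, 0], [0, 0, 0]], [[-11.7, 32.2, 0], [0, 0, 0]], [[-11.7, 32.2, 0], [0, 0, 0]], [[-11.7, 32.2, 0], [0, 0, 0]], [[-11.7, 32.2, 0], [0, 0, 0]], [[0, 0, 0], [0, -0.005, 0.021]], [[0, 0, 0], [0, 0, 0]], [[0, 0, 0], [0, 0, 0]]], "claw": 0.85}}

```text
t: 20.23
tool_pos: [0.4998, -0.3116, 0.4078]
orientation: [-3.14, -0.005, 0.01]
force: [0.3, 0.9, 0.1]
opening: 0.0789
gripper_force: 0.0
```

```bash
python3 - <<'E'
from h import *
im,d,c,s=snap("w9");W=cloud(d,c);y,M=yaws(s);print("yaw",y,s["orientation"])
rep(W,.006,(.3,.7,-.36,-.26),0)
print((np.array([.4995,-.3115,.19])-s["tool_pos"])@M*1000)
E
```

```text
t 20.2333 tcp [ 0.4998 -0.3116  0.4078] q [-0.64  0.1   1.51 -0.    1.53  0.92]
yaw -89.82577053626525 [-3.14010284 -0.00478179  0.01007161]
13057 rect [ 499. -313.] [228.5  49.8] 0.3 plane [ 0.5084 -0.3129  0.0106] z0 0.0106 slope 0.1 downhill 100 inl 0.85
[  1.07229927   0.24244297 217.8327416 ]
```

View pics/w9.png

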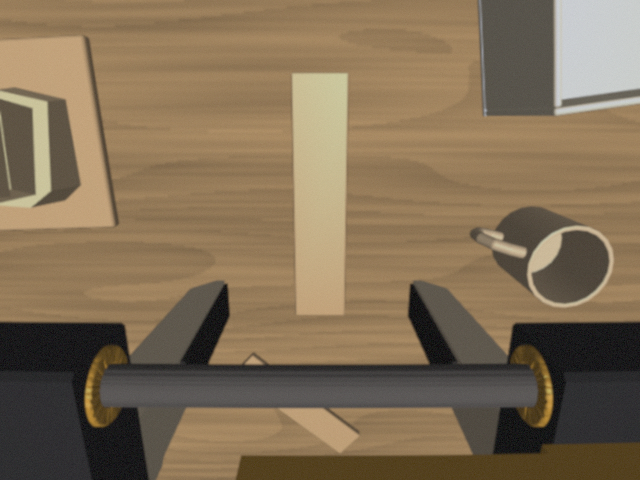

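The strip (292–348, 72–315) is centred under the gripper and clear of the mug at (550,260). I descend and grip.

{"api": "apply_moves", "payload": {"series": [[[-1, 1.2, 38], [0, 0.006, 0]], [[0, 0, 38], [0, 0, 0]], [[0, 0, 38], [0, 0, 0]], [[0, 0, 38], [0, 0, 0]], [[0, 0, 34], [0, 0, 0]], [[0, 0, 20], [0, 0, 0]], [[0, 0, 13], [0, 0, 0]], [[0, 0, 0], [0, 0, 0]], [[0, 0, 0], [0, 0, 0]]]}}

```text
t: 21.03
tool_pos: [0.4996, -0.312, 0.1899]
orientation: [3.142, 0.008, 0.002]
force: [0.6, 0.9, 0.6]
opening: 0.0793
gripper_force: 0.0
```

{"api": "apply_moves", "payload": {"series": [[[0, 0, 0], [0, 0, 0]], [[0, 0, 0], [0, 0, 0]], [[0, 0, 0], [0, 0, 0]], [[0, 0, 0], [0, 0, 0]], [[0, 0, 0], [0, 0, 0]], [[0, 0, 0], [0, 0, 0]], [[0, 0, 0], [0, 0, 0]]], "claw": 0.3, "newtons": 40}}

```text
t: 21.62
tool_pos: [0.4989, -0.313, 0.19]
orientation: [3.141, 0.005, 0.002]
force: [-0.5, 0.9, 3.7]
opening: 0.0495
gripper_force: 40.0
```

{"api": "apply_moves", "payload": {"series": [[[0, 0, -10], [0, 0, 0]], [[0, 0, -20], [0, 0, 0]], [[0, 0, -30], [0, 0, 0]], [[0, 0, -30], [0, 0, 0]], [[0, 0, -30], [0, 0, 0]], [[0, 0, -30], [0, 0, 0]], [[0, 0, -20], [0, 0, 0]], [[0, 0, -10], [0, 0, 0]], [[0, 0, 0], [0, 0, 0]], [[0, 0, 0], [0, 0, 0]]]}}

```text
t: 22.45
tool_pos: [0.4984, -0.3129, 0.3692]
orientation: [-3.142, -0.005, -0.001]
force: [0.7, 0.4, -2.0]
opening: 0.0492
gripper_force: 40.0
```

{"api": "apply_moves", "payload": {"series": [[[0, 0, 0], [0, 0, -0.1215]], [[0, 0, 0], [0, 0, -0.1215]], [[0, 0, 0], [0, 0, -0.1215]], [[0, 0, 0], [0, 0, -0.1215]], [[0, 0, 0], [0, 0, -0.1215]], [[0, 0, 0], [0, 0, -0.1215]], [[0, 0, 0], [0, 0, -0.1215]], [[0, 0, 0], [0, 0, -0.1215]], [[0, 0, 0], [0, 0, -0.1215]], [[0, 0, 0], [0, 0, -0.1215]], [[0, 0, 0], [0, 0, -0.1215]], [[0, 0, 0], [0, 0, -0.1215]]]}}

```text
t: 23.45
tool_pos: [0.498, -0.3125, 0.3663]
orientation: [-2.33, -2.101, 0.0]
force: [-0.5, 0.6, -2.8]
opening: 0.0492
gripper_force: 40.0
```

{"api": "apply_moves", "payload": {"series": [[[0, 0, 0], [0, 0, -0.1215]], [[33.4, 6, 0], [0, 0, 0]], [[33.4, 6, 0], [0, 0, 0]], [[33.4, 6, 0], [0, 0, 0]], [[33.4, 6, 0], [0, 0, 0]], [[33.4, 6, 0], [0, 0, 0]], [[33.4, 6, 0], [0, 0, 0]], [[33.4, 6, 0], [0, 0, 0]], [[33.4, 6, 0], [0, 0, 0]], [[33.4, 6, 0], [0, 0, 0]], [[33.4, 6, 0], [0, 0, 0]]]}}

```text
t: 24.37
tool_pos: [0.5538, 0.0234, 0.3667]
orientation: [-2.206, -2.233, 0.004]
force: [0.2, -0.6, -2.8]
opening: 0.0493
gripper_force: 40.0
```

{"api": "apply_moves", "payload": {"series": [[[0, 0, 0], [0, 0, 0]], [[0, 0, 0], [0, 0, 0]], [[0, 0, 0], [0, 0, 0]]]}}

```text
t: 24.62
tool_pos: [0.554, 0.0216, 0.3675]
orientation: [-2.206, -2.235, 0.003]
force: [-0.1, -0.4, -3.4]
opening: 0.0495
gripper_force: 40.0
```

```bash
python3 - <<'E'
from h import *
im,d,c,s=snap("w10");W=cloud(d,c);y,M=yaws(s);print("yaw",y,np.round(M,4).tolist(),s["opening"])
m=(W[...,2]>.17)&(W[...,2]<.215)&(abs(W[...,0]-.553)<.02)&(W[...,1]>.04)&(W[...,1]<.2)
P=W[m];mm,sl,r,k=plane(P);print(len(P),mm,np.degrees(np.arctan(sl[:2])),sl[2],"ymax",np.percentile(P[:,1],99.5),k.mean())
e=W[(W[...,2]>.18)&(W[...,2]<.215)&(W[...,1]>.06)&(W[...,1]<.2)&(W[...,0]>.48)&(W[...,0]<.62)]
print(cv2.minAreaRect((e[:,:2]*1000).astype(np.float32)))
print((np.array([.553,.022,.2968])-s["tool_pos"])@M*1000)
E
```

```text
t 24.6167 tcp [0.554  0.0216 0.3675] q [-0.05  0.03  1.66 -0.    1.45 -0.07]
yaw 0.737552075191431 [[-0.0129, 0.9999, -0.0026], [0.9999, 0.0129, -0.0005], [-0.0004, -0.0026, -1.0]] 0.049486284829571944
27265 [0.55300686 0.0909795  0.1880959 ] [-0.16412394 -0.1399702 ] 0.1881058383628532 ymax 0.13440411540867003 0.8641481753163396
((552.6897583007812, 97.43074035644531), (50.413936614990234, 75.39124298095703), 0.7756770849227905)
[ 0.43591038 -0.81983197 70.74521966]
```

View pics/w10.png

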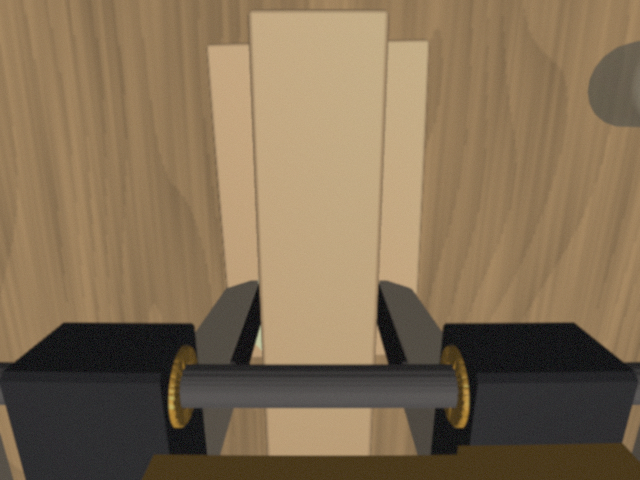

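The strip is held level (within 0.2°) over the shelf, covering the prop as planned. I lower it.

{"api": "apply_moves", "payload": {"series": [[[0, 0, 25], [0, 0, 0]], [[0, 0, 20], [0, 0, 0]], [[0, 0, 12], [0, 0, 0]], [[0, 0, 6], [0, 0, 0]], [[0, 0, 3], [0, 0, 0]], [[0, 0, 1.5], [0, 0, 0]], [[0, 0, 0], [0, 0, 0]], [[0, 0, 0], [0, 0, 0]]]}}

```text
t: 25.33
tool_pos: [0.5551, 0.0216, 0.3034]
orientation: [2.207, 2.233, 0.003]
force: [0.2, -0.4, -1.9]
opening: 0.0492
gripper_force: 40.0
```

{"api": "apply_moves", "payload": {"series": [[[0, 0, 1.5], [0, 0, 0]], [[0, 0, 0], [0, 0, 0]], [[0, 0, 0], [0, 0, 0]], [[0, 0, 0], [0, 0, 0]]]}}

```text
t: 25.67
tool_pos: [0.5547, 0.0218, 0.301]
orientation: [2.207, 2.234, 0.001]
force: [0.6, -0.6, -2.2]
opening: 0.0493
gripper_force: 40.0
```

{"api": "apply_moves", "payload": {"series": [[[0, 0, 0.8], [0, 0, 0]], [[0, 0, 0], [0, 0, 0]], [[0, 0, 0], [0, 0, 0]], [[0, 0, 0], [0, 0, 0]]]}}

```text
t: 26.0
tool_pos: [0.5546, 0.0217, 0.2999]
orientation: [2.208, 2.234, 0.001]
force: [-0.0, 1.0, -2.4]
opening: 0.0494
gripper_force: 40.0
```

{"api": "apply_moves", "payload": {"series": [[[0, 0, 1.2], [0, 0, 0]], [[0, 0, 0], [0, 0, 0]], [[0, 0, 0], [0, 0, 0]], [[0, 0, 0], [0, 0, 0]]]}}

```text
t: 26.33
tool_pos: [0.5546, 0.0217, 0.2987]
orientation: [2.207, 2.234, 0.001]
force: [0.6, -0.7, -1.2]
opening: 0.0495
gripper_force: 40.0
```

{"api": "apply_moves", "payload": {"series": [[[0, 0, 0.8], [0, 0, 0]], [[0, 0, 0], [0, 0, 0]], [[0, 0, 0], [0, 0, 0]], [[0, 0, 0], [0, 0, 0]]]}}

```text
t: 26.67
tool_pos: [0.5546, 0.0217, 0.2979]
orientation: [2.207, 2.234, 0.001]
force: [0.2, -0.7, -1.6]
opening: 0.0493
gripper_force: 40.0
```

{"api": "apply_moves", "payload": {"series": [[[0, 0, 0.6], [0, 0, 0]], [[0, 0, 0], [0, 0, 0]], [[0, 0, 0], [0, 0, 0]], [[0, 0, 0], [0, 0, 0]]]}}

```text
t: 27.0
tool_pos: [0.5546, 0.0217, 0.2973]
orientation: [2.207, 2.234, 0.001]
force: [-1.2, -0.1, -2.5]
opening: 0.0498
gripper_force: 40.0
```

{"api": "apply_moves", "payload": {"series": [[[0, 0, 0.6], [0, 0, 0]], [[0, 0, 0], [0, 0, 0]], [[0, 0, 0], [0, 0, 0]], [[0, 0, 0], [0, 0, 0]]]}}

```text
t: 27.33
tool_pos: [0.5547, 0.0217, 0.2968]
orientation: [2.207, 2.234, 0.001]
force: [0.6, -0.3, -1.7]
opening: 0.0496
gripper_force: 40.0
```

{"api": "apply_moves", "payload": {"series": [[[0, 0, 0.5], [0, 0, 0]], [[0, 0, 0], [0, 0, 0]], [[0, 0, 0], [0, 0, 0]], [[0, 0, 0], [0, 0, 0]]]}}

```text
t: 27.67
tool_pos: [0.5547, 0.0217, 0.2965]
orientation: [2.207, 2.234, 0.001]
force: [-1.9, -0.8, 2.9]
opening: 0.0496
gripper_force: 40.0
```

{"api": "apply_moves", "payload": {"series": [[[0, 0, 0], [0, 0, 0]], [[0, 0, 0], [0, 0, 0]], [[0, 0, 0], [0, 0, 0]], [[0, 0, 0], [0, 0, 0]], [[0, 0, 0], [0, 0, 0]]], "claw": 0.75}}

```text
t: 28.08
tool_pos: [0.5546, 0.0218, 0.2961]
orientation: [2.207, 2.234, 0.001]
force: [-0.3, -0.4, 0.1]
opening: 0.0693
gripper_force: 0.0
```

{"api": "apply_moves", "payload": {"series": [[[0, 0, -10], [0, 0, 0]], [[0, 0, -25], [0, 0, 0]], [[0, 0, -35], [0, 0, 0]], [[-20, 0, -25], [0, 0, 0]], [[-25, 0, 0], [0, 0, 0]], [[0, 0, 0], [0, 0, 0]], [[0, 0, 0], [0, 0, 0]], [[0, 0, 0], [0, 0, 0]]]}}

```text
t: 28.75
tool_pos: [0.5549, -0.023, 0.391]
orientation: [-2.209, -2.234, -0.001]
force: [0.0, 0.3, -0.8]
opening: 0.0693
gripper_force: 0.0
```

```bash
python3 - <<'E'
from h import *
im,d,c,s=snap("w11");W=cloud(d,c)
rep(W,.112,(.5,.61,-.12,.16),0)
a,d=robot.read_camera("scene");b,d2=robot.read_camera("side")
rep(cloud(d,robot.calibration("scene")),.112,(.5,.61,-.12,.16),0)
cv2.imwrite("pics/fin.png",np.hstack([cv2.resize(a[150:330,230:480],None,fx=1.6,fy=2),cv2.resize(b[150:330,230:430],None,fx=2,fy=2)]))
E
```

```text
t 28.75 tcp [ 0.5549 -0.023   0.391 ] q [-0.13  0.02  1.63  0.    1.49 -0.15]
27607 rect [555.4  11.1] [ 49.8 211.3] 0.8 plane [0.5552 0.0231 0.1172] z0 0.1173 slope 0.4 downhill -82 inl 0.86
1208 rect [559.1  21.2] [ 55.6 229.2] 1.3 plane [0.5601 0.0238 0.1171] z0 0.1172 slope 0.3 downhill -89 inl 0.88
```

View pics/fin.png

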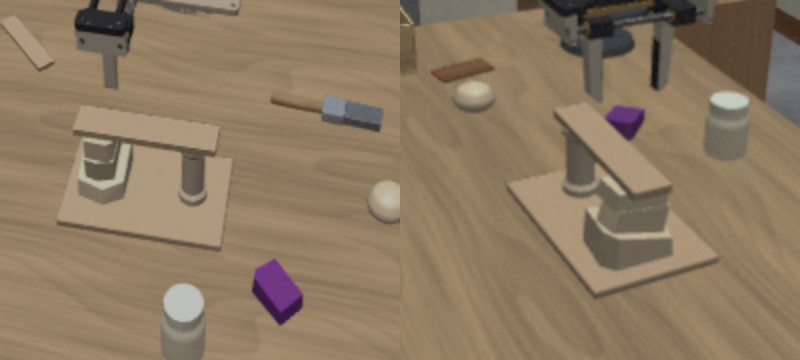

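The strip lies level (0.4°) across the pillar at (105,150) and the prop at (193,165), and the gripper is clear of everything. I'm handing it in.

```bash
python3 -c "
from plant import robot
print(robot.close_job())"
```

```text
the job is handed in; nothing more can be done
None
```

The job is handed in, though no verdict came back: the thick then thin wedge are stacked on the stub with a level top (0.1°), and the strip rests across pillar and prop at about 0.4° and is released; I touched none of the bystanders, and the run took about 29 s of the 70 s allowed.

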